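# Draw a bottle carrier plate out to the reach gauge and hold it down

### The arm

A 6-joint arm with a two-finger parallel gripper is mounted at the origin on a cart in front of the work surface, level with it; the furniture and walls round the work are solid. World frame = base frame: x ahead of the robot, y to its left, z up, the work surface at z = 0. Lengths are in m, angles in degrees, forces in N, time in s.
With the tool pointing down it reaches from about 0.25 to 0.725 m from the base axis. Payload 9.7 kg.
Tool frame: the origin (TCP) lies midway between the tips of the shut fingers; the grasp point (between the pads) lies 19 mm behind it; z points along the fingers, y is the line along which they close (so a half turn about z gives the same grasp; the last joint's range is limited). The gripper opens to 85 mm and grips with 20 to 120 N. Pads are 22 mm wide; open, the fingers measure 114 mm over their backs; the gripper's body (76 mm by 85 mm) begins 54 mm behind the grasp point. The pads swing forward as they close: fully open they stand 13 mm farther back than shut.
Start: joints at [-65.489, 4.979, 10.078, 95.1, 0, 90], TCP at [0.228, -0.5, 0.208] pointing down, gripper open.
Joint ranges: [-179.16, 179.16], [-48.56, 103.87], [-65.8, 70.77], [-126.05, 130.52], [-82.76, 87.17], [-180, 180]. Speed limits (degrees/s): [127.2, 127.2, 147.25, 180, 180, 180].

### API

Orientations are given as [roll, pitch, yaw] about the fixed x, y, z axes, in that order (R = Rz(yaw) Ry(pitch) Rx(roll)).
In Python, from workcell import bot gives the robot as it stands.
- The arm moves only by the shell command python3 -m crank 'ROWS' [FORCE]. ROWS is JSON, a list of rows, each an object with "gripper": the finger opening in mm, from 0 to 85.4; "travel": the shift along the tool's x, y, z in mm, a list of three; "twist": the turn, a rotation vector about the tool's x, y, z in rad, a list of three. In form: [{"gripper": gripper, "travel": [tx, ty, tz], "twist": [rx, ry, rz]}, ...]. A call has 1 to 12 rows; each row shifts and turns the commanded pose from where the row before left it, along the tool's axes as they then stand; what a row does not reach is not made up. A row lasts 1/8 s, in which the tool goes at most 62.5 mm and 10.7 degrees, less where a joint would pass 70% of its speed; a pose out of reach is approached as far as the arm can. A call is refused whole if a number of a shift passes 62.5 or a number of a turn 0.188, either way. A call with a gripper value outside its range is refused whole. The fingers move at their own pace and stop on an object; FORCE is the grip in N (left out, the last holds). Time passes only in rows, so rows that do not move let the fingers close. It gives the time, the measured TCP pose, the force, the opening and the grip force at its end, in the units of the state.
- bot.get_obs(): the state, without advancing time (a new reading comes with each control period).
- bot.camera(name): name is "side" or "top" or "wrist"; returns the picture (480x640x3 uint8, red, green, blue); there is no depth.
- bot.calibration(name): a dict with "vfov" (degrees; the focal length in pixels is half the picture's height over the tangent of half this angle, whatever the lens; pixels are square), "cx", "cy" (the principal point, pixels), "k1" (the pictures are not rectified: a ray, as slopes to the right and down, at radius r is drawn at 1 + k1 r^2 times it, then the intrinsics apply), "camera_from_world" (4x4, takes a point from world to camera coordinates). Camera axes: x right, y down, z forward; pixel columns grow to the right and rows downward; lengths in m; the calibration is good to about 2 mm. A picture is of the moment at which its call begins: read the wrist's pose just before it. calibration takes no time and is no camera call; for the wrist camera it gives the pose at the moment of the call.
- bot.job_done(): hands the job in; it is judged then, once.
The state is a dict: "time": time; "q": joint angles; "qd": joint speeds; "joint_efforts": joint torques, N m; "ee_pos": TCP position; "tcp_rot": TCP orientation; "wrist_force": force on the tool from outside, world axes, zero at the start; "torque": the same for the moment, N m; "opening": finger opening in m; "grasp_force": force on a finger pad.
Only numpy, scipy, OpenCV 4.12 (cv2) and the standard library are available. Lean on these libraries where they do the work, as an engineer would, in place of code of your own. Each camera call takes 0.05 s, during which the arm holds its last target. There are 200 camera calls.

### The job

Before moving the carrier plate, take the draw pin from its parking block and put it fully down through the hole in the plate's tail. With the pin alone, slide the plate outward until its nose edge is level with the reach gauge's pointer, holding its tail down so that it stays level. Finish still gripping the pin and holding the plate so, with nothing else disturbed and the hand never pushing on the plate itself.

Things in the scene. Friction and masses are not known exactly. Their poses are not given: they have to be found in the camera images.
- stand: Fixed rail stand, 220 x 110 mm; rail tops, on which the plate lies, 60 mm high. Origin: centre of underside. x runs along the rails; outward is -x, the outward end is at x = -110 mm. Between the rails is an open slot 24 mm wide, floor at 10 mm, in which a pin through the plate travels. Fences (tops 67 mm high) guide the plate's sides with 2.5 mm play; nothing holds it down.
- plate: Loose grey plate, 240 (its x) x 80 x 10 mm, on the rails; 0.55 to 0.8 kg with the 104 mm blue-capped bottle clamped on its nose (axis at x = -83 mm). Origin: centre of underside; x as the stand's, nose at -x. Centre of mass about 30 mm from the middle to the nose: tips by itself from about 90 mm overhang. Overhang starts at 15 to 45 mm; the gauge asks for 115 to 145.
- plate_nose (a point): Middle of the plate's nose edge, on its top face (70 mm above the worktop when the plate lies on the rails).
- plate_hole (a point): Centre of the mouth of the through hole in the plate's tail, on the plate's top face; round, 13 mm in diameter, 10 mm deep, 22 mm from the tail edge.
- gauge: Fixed reach gauge on the worktop beside the plate's path, on the robot's side: 36 mm square foot, 84 mm high steel post, and a thin pointer blade that points at the plate. Its x axis is parallel to the stand's.
- gauge_tip (a point): Tip of the gauge's pointer, 65 mm above the worktop and about 8 mm clear of the plate's side edge. The nose edge must come level with it along the stand's x axis.
- park: Fixed grey parking block, 50 x 50 x 40 mm, with an upright 14 mm hole in which the draw pin stands. Origin: centre of its underside.
- pin: Draw pin, 90 mm long, 80 g, upright in the parking block. Origin: centre of its tip (bottom); z up its axis. Steel shaft 10 mm thick, z = 0 to 34 mm, its last 6 mm tapering to 5 mm; steel collar 24 mm across, z = 34 to 42, that comes to rest on the plate round the hole; black round grip 18 mm across, z = 42 to 90. Parked, its tip is 6 mm above the worktop.
- gasket_box: Bystander: small grey box, 49 x 69 x 20 mm, lying at the front. Origin: centre of underside.
- screwdriver: Bystander: red-handled screwdriver, 174 mm long, lying at the front. Origin: centre of underside.
- label_tape: Bystander: yellow tape roll, 67 mm across, 18 mm high, at the right. Origin: centre of underside.
- vial_2: Bystander: capped glass vial, 27 mm across, 59 mm high, behind the stand. Origin: centre of underside.
- timer: Bystander: white timer with three buttons, 62 x 66 x 20 mm, at the left. Origin: centre of underside.
- strip_box: Bystander: small white box with a coloured lid, 42 x 62 x 14 mm, at the left front. Origin: centre of underside.
There are look-alikes about, which are no part of the job. Of the things that look like the pin, the smallest one is meant.

How it is judged (in metres and radians):
On the way, in this order (a step that is already met when the one before it is completed fails the run):
1. the pin is down through the plate's hole, with the plate not yet moved (under 15 mm) (z of pin in the frame of plate_hole below -0.026 m and horizontal distance between pin and plate_hole below 0.006 m and distance of plate from where it was at the start of the episode below 0.015 m), for 0.2 s.
2. the plate's nose is level with the gauge's pointer, the plate lies level and the pin is in its hole (z of pin in the frame of plate_hole below -0.026 m and horizontal distance between pin and plate_hole below 0.006 m and x of plate_nose in the frame of gauge_tip between -0.005 and 0.005 m and angle between plate's own z axis and vertical below 0.04 rad), for 0.3 s.
At the end, for the whole second after the job is handed in: Nose edge within 5 mm of the pointer along the stand; plate at rest on the rails, tilted under 0.04 rad; pin tip 26 mm or more below the plate's top, within 6 mm of the hole axis; fingers grip the pin (over 1 N), pin bears on the plate (over 0.5 N); hand and gauge do not touch the plate (all of step 2 and z of plate in the frame of stand between 0.054 and 0.066 m and linear speed of plate below 0.02 m/s and contact force between the fingers and pin above 1 N and contact force between pin and plate above 0.5 N and contact force between each of the fingers, the arm and plate below 0.5 N and contact force between plate and gauge below 0.5 N); the arm keeps its last pose, push and grip.
It fails at once if the carrier plate tips (over 0.15 rad) (angle between plate's own z axis and vertical above 0.15 rad).
It fails at once if the hand pushes on the plate itself (over 3 N) (contact force between any of the fingers, the arm and plate above 3 N).
It fails at once if a bystander is shifted by more than 30 mm (distance of any of gasket_box, screwdriver, label_tape, vial_2, timer, strip_box from where it was at the start of the episode above 0.03 m).
It also fails if it takes over 48 s, if anything falls off the work surface, if the arm or the gripper's body presses on something with over 40 N, if the wrist force passes 120 N, or if a joint passes its speed limit or range.

## Working session

There is one attempt and no reset: what is moved stays moved. The work goes in short steps, Python scripts to look and compute and a shell command to move; the robot and the scene stay as the last step left them, time stands still between calls to the robot, and variables do not carry over. Pictures are saved under pics/ and viewed, at most 10 in all, crops included, and the job is handed in when it is done.

```bash
mkdir -p pics; cat > h.py <<'E'
import numpy as np, cv2
from workcell import bot
def K(c):
    f=240/np.tan(np.radians(c['vfov'])/2); return np.array([[f,0,c['cx']],[0,f,c['cy']],[0,0,1.]])
def ray(c,u,v):
    n=cv2.undistortPoints(np.array([[[u,v]]],float),K(c),np.array([c['k1'],0,0,0.]))[0,0] if 0 else None
    k=K(c); d=np.array([(u-k[0,2])/k[0,0],(v-k[1,2])/k[1,1]]); s=d.copy()
    for _ in range(50): s=d/(1+c['k1']*(s@s))
    T=np.linalg.inv(np.array(c['camera_from_world'])); r=T[:3,:3]@np.array([s[0],s[1],1]); return T[:3,3],r
def at(c,u,v,z):
    o,r=ray(c,u,v); return o+r*(z-o[2])/r[2]
def px(c,p):
    T=np.array(c['camera_from_world']); q=T[:3,:3]@np.array(p)+T[:3,3]; s=q[:2]/q[2]; s=s*(1+c['k1']*(s@s)); k=K(c)
    return k[0,0]*s[0]+k[0,2],k[1,1]*s[1]+k[1,2]
def tri(l):
    A=np.zeros((3,3));b=np.zeros(3)
    for c,u,v in l:
        o,r=ray(c,u,v);r=r/np.linalg.norm(r);P=np.eye(3)-np.outer(r,r);A+=P;b+=P@o
    return np.linalg.solve(A,b)
def save(n,im): cv2.imwrite('pics/'+n+'.png',im[:,:,::-1])
E
python3 - <<'E'
from h import *
import pickle
for n in('top','side'):
    c=bot.calibration(n); im=bot.camera(n); save(n+'0',im); pickle.dump((c,im),open(n+'.pkl','wb'))
    T=np.linalg.inv(np.array(c['camera_from_world'])); print(n,T.round(3),c['vfov'])
o=bot.get_obs(); print(o)
E
```

```text
top [[ 0.013 -0.995  0.095  0.434]
 [-1.    -0.012  0.011 -0.023]
 [-0.01  -0.095 -0.995  1.26 ]
 [ 0.     0.     0.     1.   ]] 55.02278500796239
side [[ 0.866 -0.168  0.471 -0.075]
 [-0.5   -0.333  0.799 -1.077]
 [ 0.023 -0.928 -0.372  0.58 ]
 [ 0.     0.     0.     1.   ]] 49.456063062845246
{'time': 0.1, 'q': array([-6.54900100e+01,  5.00966503e+00,  1.00362671e+01,  9.50997013e+01,
       -4.65427652e-04,  8.99998653e+01]), 'qd': array([-0.07631558, -0.13736237,  0.072226  ,  0.03783078,  0.02407504,
        0.07586925]), 'joint_efforts': array([-5.48283260e-04, -5.21560657e+01,  4.65651906e+01,  1.60412496e-02,
        2.91159063e-05, -1.56530814e-05]), 'ee_pos': array([ 0.22806204, -0.50021137,  0.2071131 ]), 'tcp_rot': array([-1.79926901e+02,  4.65255419e-04,  2.45101253e+01]), 'wrist_force': array([-0.06275349, -0.98474972,  0.01741229]), 'torque': array([ 0.04960846, -0.01119252, -0.04154724]), 'grasp_force': 0.0, 'opening': 0.08548364136234146}
```

View pics/top0.png

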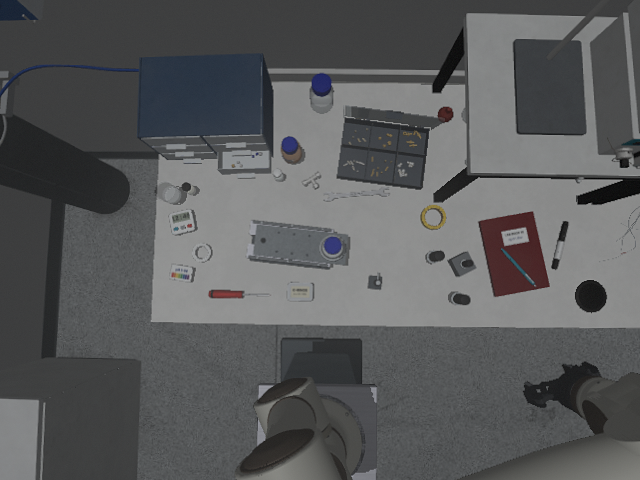

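View pics/side0.png

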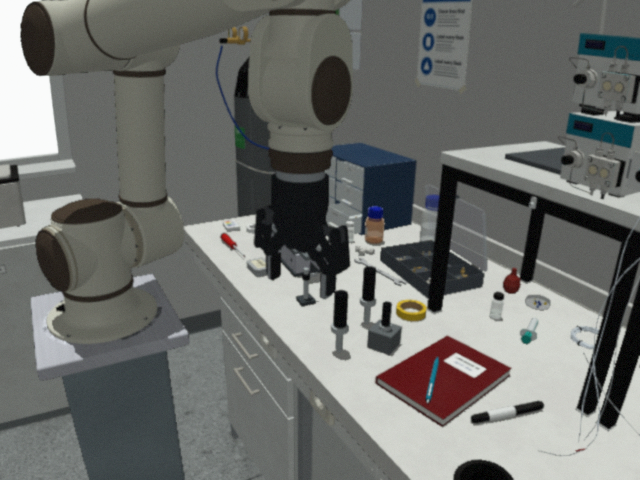

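Pin candidates: the one in the grey block (top 466,262 / side 387,313), a taller one (top 435,256 / side 369,285), and another taller one (top 459,298 / side 340,310). The block one is the smallest. I'll check it close up.

```bash
python3 - <<'E'
from h import *
import pickle
c,t=pickle.load(open('top.pkl','rb')); c2,s=pickle.load(open('side.pkl','rb'))
a=cv2.resize(t[210:310,240:400],(800,500),interpolation=cv2.INTER_CUBIC); save('a',a)
b=np.hstack([cv2.resize(t[240:310,420:490],(400,400),interpolation=cv2.INTER_CUBIC),cv2.resize(s[255:365,320:430],(400,400),interpolation=cv2.INTER_CUBIC)]); save('b',b)
E
```

```text
(no output)
```

View pics/a.png

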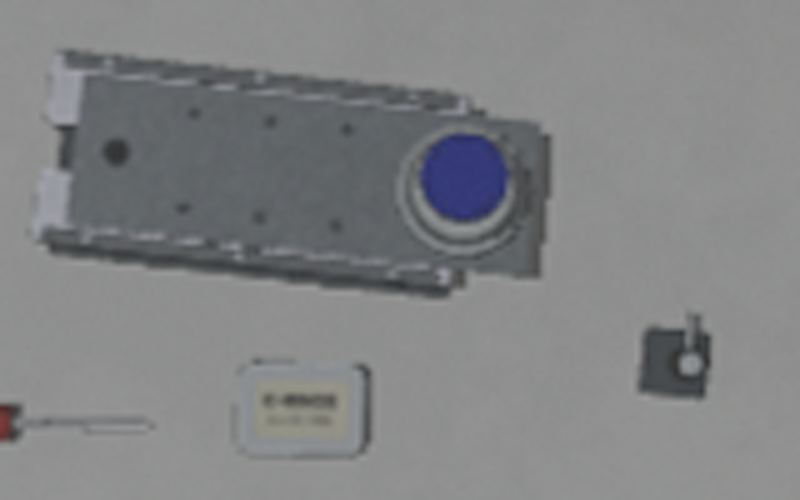

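View pics/b.png

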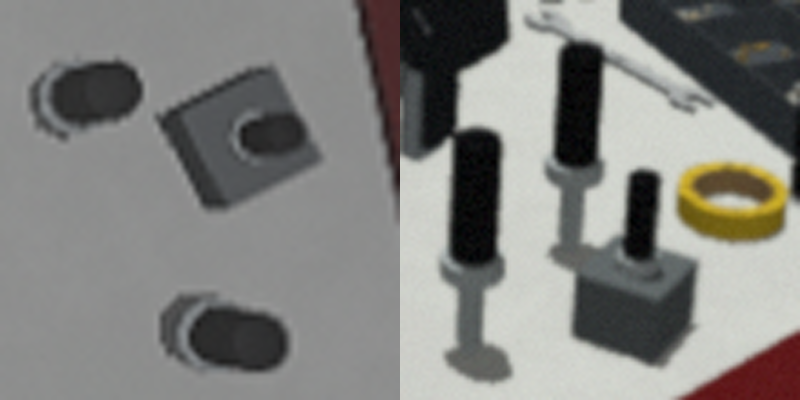

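The top crop shows the hole at crop (116,151), the nose edge from (548,122) to (540,276), and the gauge tip at (694,313). The pin in the block is clearly the smallest, with its grip top at (284,133) in top and about (645,178) in side. The two tall ones stand free.

```bash
python3 - <<'E'
from h import *
import pickle
c,t=pickle.load(open('top.pkl','rb')); d,s=pickle.load(open('side.pkl','rb'))
A=lambda x,y,z:at(c,240+(x+.5)/5-.5,210+(y+.5)/5-.5,z)
k=400/70; B=lambda x,y:(420+x/k-.5,240+y/k-.5); m=400/110; S=lambda x,y:(320+(x-400)/m-.5,255+y/m-.5)
hole=A(116,151,.07); n1=A(547,123,.07); n2=A(540,276,.07); tip=A(694,313,.065)
print('hole',hole,'nose',n1,n2,(n1+n2)/2,'tip',tip)
x=hole-(n1+n2)/2; L=np.linalg.norm(x); x/=L; print('L',L,'yaw',np.degrees(np.arctan2(x[1],x[0])))
e=n1-n2; print('edge yaw',np.degrees(np.arctan2(e[1],e[0])), np.linalg.norm(e))
print('need slide',-x@(tip-(n1+n2)/2))
print('pin',at(c,*B(284,133),.096),at(d,*S(645,178),.096),tri([(c,*B(284,133)),(d,*S(645,178))]))
for q,r in(((108,88),(580,52)),((262,343),(475,138))): print('tall',tri([(c,*B(*q)),(d,*S(*r))]))
E
```

```text
hole [0.5313272  0.14531833 0.07      ] nose [ 0.54863036 -0.07818749  0.07      ] [ 0.46937153 -0.0751969   0.07      ] [ 0.50900095 -0.0766922   0.07      ] tip [ 0.45139517 -0.15514484  0.065     ]
L 0.22313031385236112 yaw 84.25741767797788
edge yaw -2.1608560948374778 0.07931523448226993
need slide 0.08382291433906
pin [ 0.47729233 -0.38130441  0.096     ] [ 0.47701563 -0.38541798  0.096     ] [ 0.47817086 -0.38245589  0.09409784]
tall [ 0.49476007 -0.29581648  0.12790769]
tall [ 0.3863123  -0.359933    0.13030494]
```

```bash
python3 -m crank '[{"gripper":85,"travel":[45,0,0],"twist":[0,0,0]},{"gripper":85,"travel":[50,0,0],"twist":[0,0,0]},{"gripper":85,"travel":[50,0,0],"twist":[0,0,0]},{"gripper":85,"travel":[50,0,0],"twist":[0,0,0]},{"gripper":85,"travel":[50,-3,0],"twist":[0,0,0]},{"gripper":85,"travel":[30,0,0],"twist":[0,0,0]},{"gripper":85,"travel":[0,0,0],"twist":[0,0,0]},{"gripper":85,"travel":[0,0,0],"twist":[0,0,0]}]'
python3 - <<'E'
from h import *
import pickle
c=bot.calibration('wrist'); w=bot.camera('wrist'); d=bot.calibration('side'); s=bot.camera('side')
pickle.dump((c,w),open('w1.pkl','wb'))
save('w1',np.hstack([cv2.resize(w,(533,400)),cv2.resize(s[200:380,300:420],(267,400))]))
print(px(c,(.477,-.383,.096)),np.linalg.inv(np.array(c['camera_from_world'])).round(3))
E
```

```text
time: 1.1
ee_pos: [0.4766, -0.3838, 0.2075]
tcp_rot: [-180.0, 0.0, 24.5]
wrist_force: [-1.2, 0.5, 0.2]
opening: 0.0854
grasp_force: 0.0
(np.float64(322.98853905382975), np.float64(223.94538398290743)) [[ 0.415 -0.865 -0.283  0.549]
 [-0.91  -0.395 -0.128 -0.35 ]
 [-0.001  0.311 -0.95   0.372]
 [ 0.     0.     0.     1.   ]]
```

View pics/w1.png

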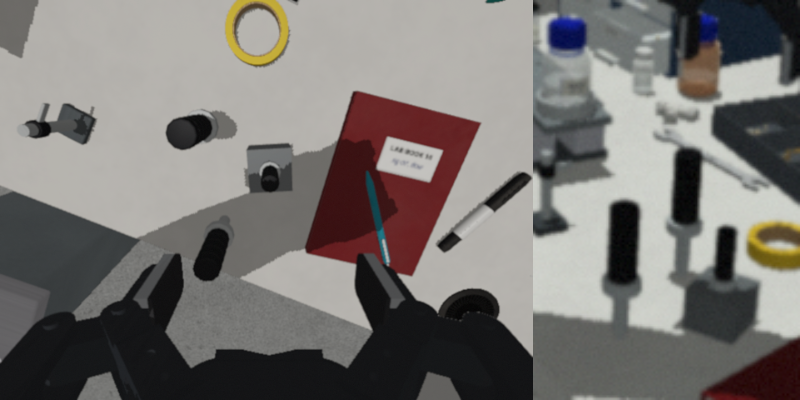

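The wrist view puts the pin top at about (323,223) full-scale, matching the prediction of (323,224), and the tall look-alikes stay clear of the fingers. I'll descend and grip.

```bash
python3 -m crank '[{"gripper":60,"travel":[0,0,50],"twist":[0,0,0]},{"gripper":60,"travel":[0,0,50],"twist":[0,0,0]},{"gripper":60,"travel":[0,0,35],"twist":[0,0,0]},{"gripper":60,"travel":[0,0,15],"twist":[0,0,0]},{"gripper":30,"travel":[0,0,0],"twist":[0,0,0]},{"gripper":10,"travel":[0,0,0],"twist":[0,0,0]},{"gripper":10,"travel":[0,0,0],"twist":[0,0,0]},{"gripper":10,"travel":[0,0,0],"twist":[0,0,0]},{"gripper":10,"travel":[0,0,0],"twist":[0,0,0]},{"gripper":10,"travel":[0,0,0],"twist":[0,0,0]}]' 100
```

```text
time: 2.45
ee_pos: [0.478, -0.3844, 0.0602]
tcp_rot: [179.8, -0.1, 24.5]
wrist_force: [-0.9, 1.2, 6.5]
opening: 0.0133
grasp_force: 97.9
```

```bash
python3 -m crank '[{"gripper":10,"travel":[0,0,-20],"twist":[0,0,0]},{"gripper":10,"travel":[0,0,-45],"twist":[0,0,0]},{"gripper":10,"travel":[0,0,-50],"twist":[0,0,0]},{"gripper":10,"travel":[0,0,-50],"twist":[0,0,0]},{"gripper":10,"travel":[0,0,-38],"twist":[0,0,0]},{"gripper":10,"travel":[0,0,0],"twist":[0,0,0]},{"gripper":10,"travel":[0,0,0],"twist":[0,0,0]}]'
python3 - <<'E'
from h import *
import pickle
w=bot.camera('wrist'); d=bot.calibration('side'); s=bot.camera('side'); c=bot.calibration('wrist')
p=bot.get_obs()['ee_pos']; u,v=map(int,px(d,p)); print(p,u,v)
print(px(c,p),px(c,p-[0,0,.0545]))
y0=max(0,v-60);x0=u-50
save('g1',np.hstack([cv2.resize(w,(480,360)),cv2.resize(s[y0:y0+120,x0:x0+100],(300,360))])); print(x0,y0)
E
```

```text
time: 3.32
ee_pos: [0.4772, -0.3836, 0.2604]
tcp_rot: [-180.0, 0.0, 24.5]
wrist_force: [1.3, 0.2, -1.2]
opening: 0.0136
grasp_force: 98.1
[ 0.47690249 -0.3833997   0.25944715] 392 223
(np.float64(323.97660451597443), np.float64(286.545337447877)) (np.float64(323.895928936189), np.float64(249.27643627432238))
342 163
```

View pics/g1.png

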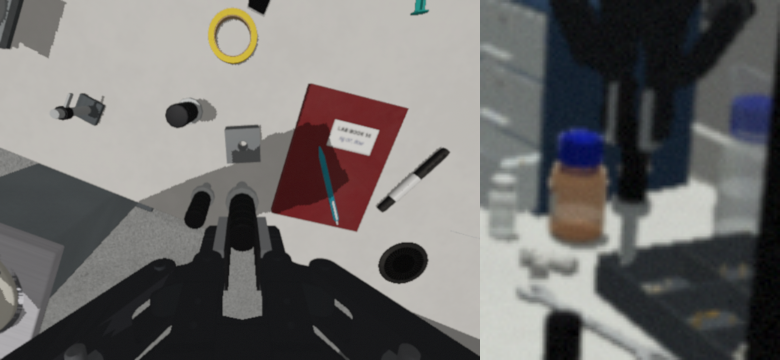

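The pin is gripped and upright. In the side view its tip is at about (391,250). I'll carry it high over the bottle to just short of the hole.

```bash
python3 -m crank '[{"gripper":10,"travel":[12,-23,0],"twist":[0,0,0]},{"gripper":10,"travel":[24,-46,0],"twist":[0,0,0]},{"gripper":10,"travel":[24,-46,0],"twist":[0,0,0]},{"gripper":10,"travel":[24,-46,0],"twist":[0,0,0]},{"gripper":10,"travel":[24,-46,0],"twist":[0,0,0]},{"gripper":10,"travel":[24,-46,0],"twist":[0,0,0]},{"gripper":10,"travel":[24,-46,0],"twist":[0,0,0]},{"gripper":10,"travel":[24,-46,0],"twist":[0,0,0]},{"gripper":10,"travel":[24,-46,0],"twist":[0,0,0]},{"gripper":10,"travel":[24,-46,0],"twist":[0,0,0]},{"gripper":10,"travel":[11,-22,0],"twist":[0,0,0]},{"gripper":10,"travel":[0,0,0],"twist":[0,0,0]}]'
python3 -m crank '[{"gripper":10,"travel":[0,0,40],"twist":[0,0,0]},{"gripper":10,"travel":[0,0,25],"twist":[0,0,0]},{"gripper":10,"travel":[0,0,0],"twist":[0,0,0]},{"gripper":10,"travel":[0,0,0],"twist":[0,0,0]}]'
python3 - <<'E'
from h import *
import pickle
d=bot.calibration('side');print('tip z chk',px(d,(.477,-.3835,.2594-.054)),px(d,(.477,-.3835,.2594-.060)))
o=bot.get_obs();c=bot.calibration('wrist');w=bot.camera('wrist');pickle.dump((c,w,o),open('w2.pkl','wb'))
p=o['ee_pos'];print(p,o['tcp_rot'],px(c,p-[0,0,.054]),px(c,(.5313,.1453,.07)))
save('w2',w)
E
```

```text
time: 4.92
ee_pos: [0.5036, 0.1346, 0.2595]
tcp_rot: [-180.0, 0.1, 24.7]
wrist_force: [-0.0, -1.0, -1.2]
opening: 0.0135
grasp_force: 98.2
time: 5.42
ee_pos: [0.5043, 0.1326, 0.1968]
tcp_rot: [180.0, -0.0, 24.5]
wrist_force: [0.4, -0.2, 0.0]
opening: 0.0135
grasp_force: 98.2
tip z chk (np.float64(390.4249233203377), np.float64(250.64444512422045)) (np.float64(390.19315638405294), np.float64(253.63953370173653))
[0.50434074 0.13259186 0.19677392] [ 1.79987412e+02 -4.24553884e-02  2.44693152e+01] (np.float64(323.715575143362), np.float64(249.6910428881141)) (np.float64(323.0490043968513), np.float64(184.41140883097475))
```

View pics/w2.png

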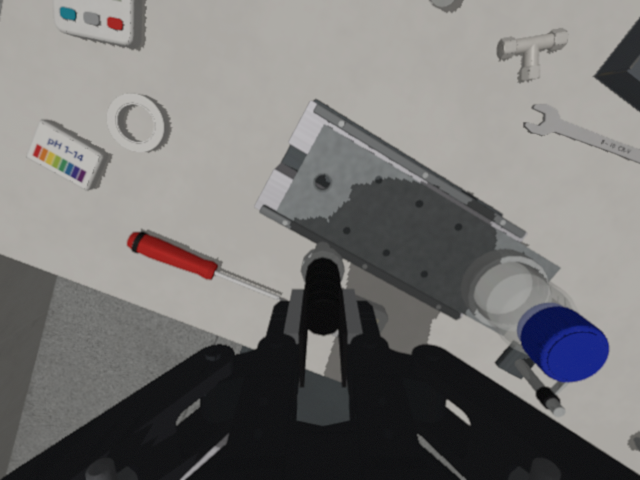

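The hole is at (322,182), against a prediction of (323,184). I'll refine it and the stand axis from the fences.

```bash
python3 - <<'E'
from h import *
import pickle
c,w,o=pickle.load(open('w2.pkl','rb'))
cv=cv2.cvtColor(w,cv2.COLOR_RGB2GRAY)[172:193,310:335].astype(float)
m=cv<cv.min()+25; y,x=np.nonzero(m); u,v=310+x.mean(),172+y.mean(); print(u,v,m.sum())
h=at(c,u,v,.07); print('hole',h)   # visible dark centroid
for a,b in(((315,102),(523,235)),((262,207),(460,317))):
    A=at(c,*a,.067);B=at(c,*b,.067);e=A-B;print(np.degrees(np.arctan2(e[1],e[0])),np.linalg.norm(e))
d=h-o['ee_pos'];th=np.radians(24.5)
print('tool',1e3*(d[0]*np.cos(th)+d[1]*np.sin(th)),1e3*(d[0]*np.sin(th)-d[1]*np.cos(th)))
E
```

```text
322.25892857142856 181.08035714285714 112
hole [0.53349728 0.14700298 0.07      ]
83.37596356119879 0.20675370640917354
84.08992464349014 0.20585646704968855
tool 32.50751222465228 -1.0225450055461187
```

```bash
python3 -m crank '[{"gripper":10,"travel":[16,0,0],"twist":[0,0,0]},{"gripper":10,"travel":[16,-1,0],"twist":[0,0,0]},{"gripper":10,"travel":[0,0,30],"twist":[0,0,0]},{"gripper":10,"travel":[0,0,28],"twist":[0,0,0]},{"gripper":10,"travel":[0,0,0],"twist":[0,0,0]},{"gripper":10,"travel":[0,0,0],"twist":[0,0,0]},{"gripper":10,"travel":[0,0,0],"twist":[0,0,0]}]'
python3 - <<'E'
from h import *
import pickle
o=bot.get_obs();c=bot.calibration('wrist');w=bot.camera('wrist');d=bot.calibration('side');s=bot.camera('side')
p=o['ee_pos'];t=p-[0,0,.054];H=np.array([.5335,.147,.07]);print(p,'wrist tip,hole',px(c,t),px(c,H),'side',px(d,t),px(d,H))
save('w3',np.hstack([cv2.resize(w[190:310,250:400],(500,400),interpolation=3),cv2.resize(s[190:290,240:315],(300,400),interpolation=3)]))
E
```

```text
time: 6.35
ee_pos: [0.5336, 0.1475, 0.1396]
tcp_rot: [180.0, -0.1, 24.5]
wrist_force: [0.2, 1.0, -0.5]
opening: 0.0133
grasp_force: 98.2
[0.53364385 0.14752026 0.13957095] wrist tip,hole (np.float64(323.700455026143), np.float64(249.77214419972708)) (np.float64(324.2487980523246), np.float64(242.49513481940116)) side (np.float64(288.966141062981), np.float64(219.23026735445686)) (np.float64(289.01209813813284), np.float64(224.53609827690377))
```

View pics/w3.png

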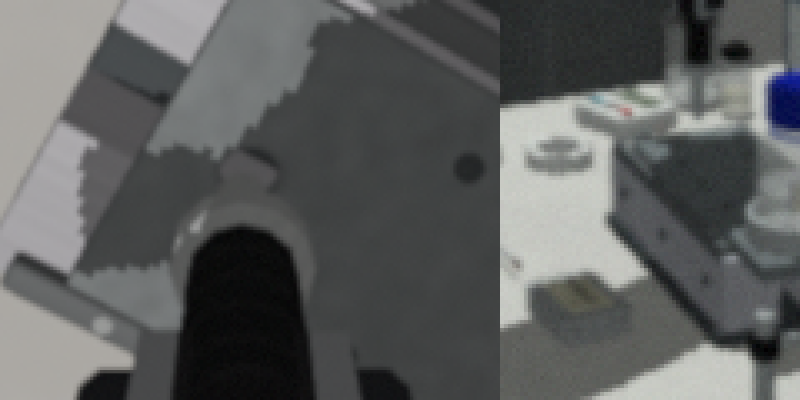

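The wrist view shows the tip nearly over the hole, with the hole's dark far side peeking out at crop (250,155). The tip looks slightly forward of the prediction, so I'll check the pixel profile.

```bash
python3 - <<'E'
from h import *
im=cv2.imread('pics/w3.png')  # crop of wrist
o=bot.get_obs();c=bot.calibration('wrist');w=bot.camera('wrist');g=cv2.cvtColor(w,cv2.COLOR_RGB2GRAY)
for r in range(228,264,2): print(r,*g[r,308:346:2])
p=o['ee_pos'];th=np.radians(24.5);f=np.array([np.cos(th),np.sin(th),0])
for n,z,r in(('tip',-.054,.0025),('taper',-.048,.005),('collarb',-.02,.012),('collart',-.012,.012),('grip',-.012,.009)):
    q=p+[0,0,z]; print(n,'centre',np.round(px(c,q),1),'far',np.round(px(c,q+f*r),1),'near',np.round(px(c,q-f*r),1))
q=np.array([.5335,.147,.07]);print('hole far/near',px(c,q+f*.0065),px(c,q-f*.0065))
E
```

```text
228 119 121 121 120 117 117 118 117 82 74 68 68 70 71 70 69 68 66 66
230 119 119 120 120 117 118 120 101 69 69 68 69 69 70 69 67 67 67 65
232 117 120 122 122 120 116 115 76 66 66 67 67 68 69 67 68 66 66 65
234 111 118 124 124 119 79 82 62 51 51 57 63 67 67 66 66 67 67 66
236 72 80 106 121 100 69 80 80 70 48 40 47 60 65 65 67 67 67 66
238 67 68 70 77 73 81 83 82 82 79 63 45 46 61 64 66 66 67 67
240 65 67 68 64 75 83 82 83 82 83 82 76 62 58 64 65 66 66 67
242 65 66 67 62 68 81 80 79 79 81 83 84 79 60 63 65 67 67 66
244 65 65 68 64 67 77 78 79 77 79 80 81 66 59 63 65 66 66 66
246 64 65 67 67 74 78 79 79 79 77 77 67 56 63 65 65 65 66 66
248 64 65 71 75 78 80 79 79 80 79 79 74 70 68 68 67 66 66 65
250 67 79 85 81 78 80 82 84 82 80 80 80 80 77 70 68 66 65 65
252 80 89 89 83 86 90 92 91 92 90 88 85 82 79 76 70 66 65 64
254 89 125 110 90 91 91 91 91 90 91 91 91 90 85 79 75 68 66 64
256 126 146 94 90 90 89 87 81 86 89 91 91 89 89 88 81 76 67 64
258 146 117 90 80 70 50 33 23 32 49 64 77 88 91 94 89 81 69 67
260 96 92 74 32 16 10 11 12 6 9 10 22 65 91 94 91 87 74 68
262 90 74 28 11 11 9 7 10 12 9 9 7 15 56 88 90 90 80 68
tip centre [323.7 249.7] far [323.7 246.1] near [323.7 253.4]
taper centre [323.8 253. ] far [323.8 245.5] near [323.7 260.4]
collarb centre [323.9 270.7] far [323.9 250.4] near [323.9 290.3]
collart centre [323.9 276.7] far [323.9 255.7] near [323.9 296.9]
grip centre [323.9 276.7] far [323.9 261. ] near [323.9 291.9]
hole far/near (np.float64(324.3781748840153), np.float64(233.32109190033162)) (np.float64(324.3496399659182), np.float64(251.29000851414693))
```

```bash
python3 -m crank '[{"gripper":10,"travel":[-2,0,0],"twist":[0,0,0]},{"gripper":10,"travel":[0,0,8],"twist":[0,0,0]},{"gripper":10,"travel":[0,0,0],"twist":[0,0,0]},{"gripper":10,"travel":[0,0,0],"twist":[0,0,0]}]'
python3 - <<'E'
from h import *
o=bot.get_obs();c=bot.calibration('wrist');w=bot.camera('wrist')
k=w[215:275,285:365]; k=np.clip((k.astype(float)-20)*2.2,0,255).astype(np.uint8)
save('w4',cv2.resize(k,(800,600),interpolation=3))
p=o['ee_pos']; print(p,px(c,p-[0,0,.054]),px(c,(.5335,.147,.07)))
E
```

```text
time: 7.0
ee_pos: [0.5309, 0.1465, 0.1296]
tcp_rot: [-180.0, 0.0, 24.5]
wrist_force: [-0.9, 0.6, -1.4]
opening: 0.0134
grasp_force: 98.2
[0.53094232 0.14653527 0.12961839] (np.float64(323.68740536715455), np.float64(249.59457326982468)) (np.float64(324.64455450854695), np.float64(243.05677834875954))
```

View pics/w4.png

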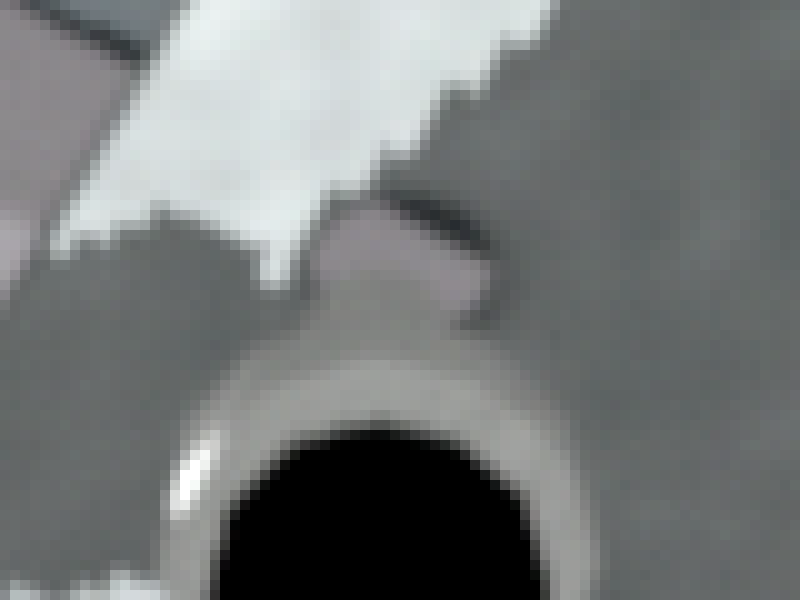

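The purple patch is the rail floor seen through the hole, centred at about (324.6,243). The tip is at about (323.4,246), which lines up with the hole once height parallax is included. I'll lower it.

```bash
python3 -m crank '[{"gripper":10,"travel":[0,1,8],"twist":[0,0,0]},{"gripper":10,"travel":[0,0,8],"twist":[0,0,0]},{"gripper":10,"travel":[0,0,6],"twist":[0,0,0]},{"gripper":10,"travel":[0,0,6],"twist":[0,0,0]},{"gripper":10,"travel":[0,0,0],"twist":[0,0,0]},{"gripper":10,"travel":[0,0,0],"twist":[0,0,0]}]'
```

```text
time: 7.8
ee_pos: [0.5316, 0.1457, 0.102]
tcp_rot: [180.0, -0.0, 24.5]
wrist_force: [0.0, 0.7, -0.7]
opening: 0.0138
grasp_force: 98.2
```

```bash
python3 -m crank '[{"gripper":10,"travel":[0,0,6],"twist":[0,0,0]},{"gripper":10,"travel":[0,0,4],"twist":[0,0,0]},{"gripper":10,"travel":[0,0,2],"twist":[0,0,0]},{"gripper":10,"travel":[0,0,0],"twist":[0,0,0]},{"gripper":10,"travel":[0,0,0],"twist":[0,0,0]}]'; python3 -m crank '[{"gripper":10,"travel":[0,0,2],"twist":[0,0,0]},{"gripper":10,"travel":[0,0,0],"twist":[0,0,0]},{"gripper":10,"travel":[0,0,0],"twist":[0,0,0]}]'
```

```text
time: 8.43
ee_pos: [0.5316, 0.1457, 0.0902]
tcp_rot: [180.0, -0.0, 24.5]
wrist_force: [-2.1, 0.3, 3.9]
opening: 0.0135
grasp_force: 99.1
time: 8.8
ee_pos: [0.5322, 0.1459, 0.0901]
tcp_rot: [180.0, -0.2, 24.5]
wrist_force: [-4.3, -1.2, 17.5]
opening: 0.0138
grasp_force: 100.5
```

The pin is seated with the collar on the plate and about 17 N pressing down. I'll slide the plate outward in steps.

```bash
python3 -m crank '[{"gripper":10,"travel":[-1.3,2.2,0.2],"twist":[0,0,0]},{"gripper":10,"travel":[-2.5,4.3,0],"twist":[0,0,0]},{"gripper":10,"travel":[-2.5,4.3,0],"twist":[0,0,0]},{"gripper":10,"travel":[-2.5,4.3,0],"twist":[0,0,0]},{"gripper":10,"travel":[-2.5,4.3,0],"twist":[0,0,0]},{"gripper":10,"travel":[-2.5,4.3,0],"twist":[0,0,0]},{"gripper":10,"travel":[-1.3,2.2,0],"twist":[0,0,0]},{"gripper":10,"travel":[0,0,0],"twist":[0,0,0]},{"gripper":10,"travel":[0,0,0],"twist":[0,0,0]}]'
```

```text
time: 9.93
ee_pos: [0.5306, 0.1181, 0.0904]
tcp_rot: [-179.9, -0.4, 24.6]
wrist_force: [2.1, 10.3, 15.0]
opening: 0.0137
grasp_force: 100.0
```

```bash
python3 -m crank '[{"gripper":10,"travel":[-1.5,2.5,0.4],"twist":[0,0,0]},{"gripper":10,"travel":[-2.5,4.3,0],"twist":[0,0,0]},{"gripper":10,"travel":[-2.5,4.3,0],"twist":[0,0,0]},{"gripper":10,"travel":[-2.5,4.3,0],"twist":[0,0,0]},{"gripper":10,"travel":[-2.5,4.3,0],"twist":[0,0,0]},{"gripper":10,"travel":[-2.5,4.3,0],"twist":[0,0,0]},{"gripper":10,"travel":[-2.5,4.3,0],"twist":[0,0,0]},{"gripper":10,"travel":[-2.5,4.3,0],"twist":[0,0,0]},{"gripper":10,"travel":[-1.5,2.5,0],"twist":[0,0,0]},{"gripper":10,"travel":[0,0,0],"twist":[0,0,0]},{"gripper":10,"travel":[0,0,0],"twist":[0,0,0]}]'
python3 - <<'E'
from h import *
import pickle
c=bot.calibration('top');t=bot.camera('top');d=bot.calibration('side');s=bot.camera('side')
pickle.dump((c,t,d,s,bot.get_obs()),open('f.pkl','wb'))
tip=np.array([.4514,-.1551,.065]); u,v=map(int,px(c,tip)); a,b=map(int,px(d,tip)); print(u,v,a,b)
A=cv2.resize(t[v-45:v+15,u-30:u+10],(400,600),interpolation=3); B=cv2.resize(s[b-35:b+25,a-20:a+20],(400,600),interpolation=3)
save('f',np.hstack([A,B]))
E
```

```text
time: 11.3
ee_pos: [0.5268, 0.0779, 0.0904]
tcp_rot: [-179.9, -0.5, 24.6]
wrist_force: [1.3, 11.6, 17.0]
opening: 0.0138
grasp_force: 100.3
378 272 316 274
```

View pics/f.png

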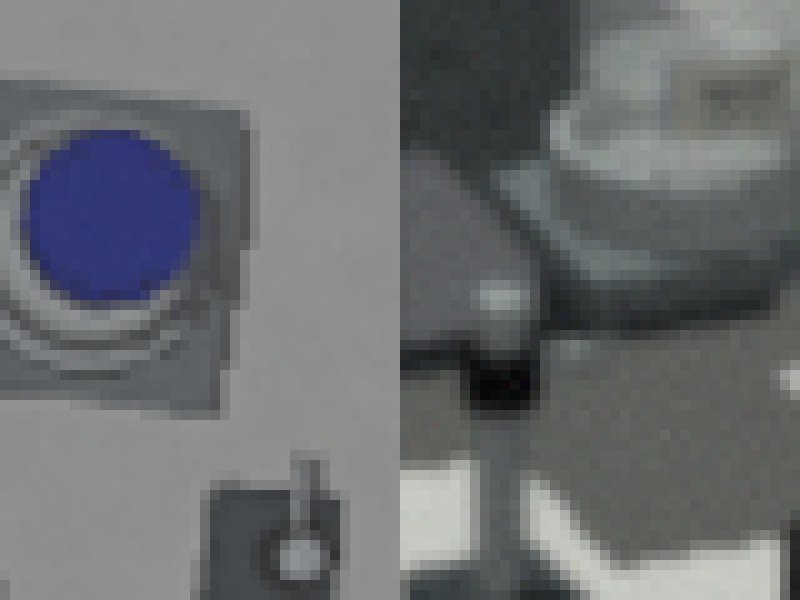

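The top crop shows the nose edge from (248,112) to (221,415) and the pointer tip at (309,458), so the nose is still about 9 px short.

```bash
python3 - <<'E'
from h import *
import pickle
c,t,d,s,o=pickle.load(open('f.pkl','rb'))
A=lambda x,y,z:at(c,348+(x+.5)/10-.5,227+(y+.5)/10-.5,z)
a=A(248,112,.07);b=A(221,415,.07);t_=A(309,458,.065);e=a-b
print(a,b,t_,np.degrees(np.arctan2(e[1],e[0])),np.linalg.norm(e))
H=o['ee_pos']
for yaw in(83.5,84,84.5,85):
    u=np.array([np.cos(np.radians(yaw)),np.sin(np.radians(yaw)),0]); n=(a+b)/2
    print(yaw,'edge',-u@(t_-n)*1e3,'via pin',-u@(t_-(H+[0,0,0]-.218*u))*1e3)
g=cv2.cvtColor(t,cv2.COLOR_RGB2GRAY)
for r in range(238,284,2): print(r,*g[r,366:386])
E
```

```text
[ 0.54012206 -0.13873945  0.07      ] [ 0.46171038 -0.13203681  0.07      ] [ 0.45101018 -0.15527498  0.065     ] -4.885769717967621 0.07869762572544285
83.5 edge 25.408535800319182 via pin 22.23641866432503
84 edge 24.99450669485813 via pin 21.800649545400837
84.5 edge 24.578574160942114 via pin 21.346618678587788
85 edge 24.160769873443915 via pin 20.874360640094242
238 97 96 94 93 93 91 118 140 145 144 144 142 142 142 142 142 141 142 141 141
240 96 98 97 96 94 95 86 125 145 145 143 143 141 141 141 142 142 142 143 141
242 96 98 100 96 95 92 87 126 146 145 144 142 142 141 142 142 142 142 142 141
244 62 75 90 96 100 94 85 126 146 144 145 144 143 142 143 143 141 141 141 142
246 60 61 72 87 96 92 84 126 147 145 144 144 143 144 143 143 144 142 143 143
248 60 60 78 76 86 90 82 126 145 144 143 144 145 145 144 145 144 144 144 144
250 61 66 77 75 86 88 80 123 144 143 143 144 144 145 144 145 143 144 143 143
252 66 80 81 74 84 86 126 145 143 142 142 143 144 145 144 142 141 143 142 142
254 84 76 75 74 82 84 124 144 142 143 144 143 143 143 142 142 142 140 141 142
256 86 78 90 85 80 82 124 143 1
[... 370 characters left out ...]
 97 95 85 124 144 144 142 142 141 142 142 143 142 142 142 143 144 145 144
268 107 109 110 105 129 144 142 142 142 141 142 141 142 142 143 142 143 141 143 142
270 143 144 143 144 143 142 142 141 141 141 141 142 142 143 143 143 142 142 141 141
272 143 143 142 142 142 143 142 143 143 142 144 125 129 131 136 142 142 140 142 141
274 141 142 143 140 137 135 141 145 146 145 146 126 109 92 126 144 142 141 141 142
276 142 145 124 85 67 66 67 66 63 63 60 109 105 75 91 118 136 143 142 142
278 143 146 108 68 70 72 73 73 72 71 67 116 96 60 66 66 125 144 143 142
280 144 147 108 68 72 73 72 70 60 51 64 87 91 73 60 66 127 144 144 142
282 146 143 100 64 70 72 71 63 53 70 129 145 136 136 93 51 123 144 143 142
```

```bash
python3 -m crank '[{"gripper":10,"travel":[-1.2,2,0.4],"twist":[0,0,0]},{"gripper":10,"travel":[-2,3.4,0],"twist":[0,0,0]},{"gripper":10,"travel":[-2,3.4,0],"twist":[0,0,0]},{"gripper":10,"travel":[-2,3.4,0],"twist":[0,0,0]},{"gripper":10,"travel":[-2,3.4,0],"twist":[0,0,0]},{"gripper":10,"travel":[-1.3,2.2,0],"twist":[0,0,0]},{"gripper":10,"travel":[-0.7,1.2,0],"twist":[0,0,0]},{"gripper":10,"travel":[0,0,0],"twist":[0,0,0]},{"gripper":10,"travel":[0,0,0],"twist":[0,0,0]}]'
python3 - <<'E'
from h import *
c=bot.calibration('top');t=bot.camera('top');g=cv2.cvtColor(t,cv2.COLOR_RGB2GRAY).astype(float)
P=[]
for r in range(243,268):
    row=g[r]; bg=row[388:394].mean()
    j=next(k for k in range(390,365,-1) if row[k]<bg-30 and row[k-1]<bg-30)   # first solid plate pixel
    # subpixel by fraction in j+1
    P.append((r,j+.5+(bg-row[j+1])/(bg-row[j])))
P=np.array(P); s,b=np.polyfit(P[:,0],P[:,1],1); print('slope',s,'mid 255',s*255+b,'at 272',s*272+b,'118:',P[:,1].mean()-.118*(272-P[:,0].mean()),P[:,1].round(1))
for r in range(266,290): print(r,*g[r,368:390].astype(int))
# colour-wise position of post cap
print(bot.get_obs()['ee_pos'])
E
```

```text
time: 12.52
ee_pos: [0.5247, 0.0564, 0.0904]
tcp_rot: [-179.8, -0.5, 24.6]
wrist_force: [0.5, 13.5, 18.9]
opening: 0.0135
grasp_force: 100.8
slope -0.14775609695373176 mid 255 379.4597271176708 at 272 376.94787346945736 118: 377.453727117671 [380.8 380.8 380.8 380.8 380.8 380.8 380.8 380.7 379.7 379.7 379.7 379.8
 379.8 379.7 378.8 378.8 378.8 378.8 378.8 378.8 377.8 377.8 377.8 377.8
 377.8]
266 93 94 93 94 94 95 96 96 96 87 125 143 141 140 141 142 143 143 143 144 142 142
267 101 91 90 92 91 92 95 97 95 84 124 143 142 141 141 141 141 143 143 143 142 143
268 127 110 109 111 108 104 103 94 88 81 124 143 141 141 141 141 141 142 143 142 143 144
269 145 144 143 144 146 135 127 114 104 102 130 142 141 141 141 140 142 140 141 142 143 143
270 142 143 143 142 142 142 142 142 145 143 143 141 141 141 141 141 140 140 142 141 142 143
271 142 142 141 141 141 142 142 142 142 138 140 143 141 142 141 140 141 140 139 141 143 142
272 141 140 141 141 141 140 142 141 142 124 128 129 136 140 140 140 140 140 140 141 141 141
273 142 141 142 142 141 141 142 141 142 116 104 90 123 142 141 141 140 141 141 141
[... 663 characters left out ...]
42 144 143
282 99 63 69 71 72 61 51 68 130 142 136 135 93 50 122 143 142 141 142 142 144 142
283 88 67 71 70 72 62 53 63 126 144 139 131 88 75 128 143 142 141 143 143 143 142
284 91 68 70 71 71 68 56 53 103 123 122 103 67 100 135 143 141 141 142 142 142 143
285 86 69 70 71 72 72 64 58 53 56 61 59 61 102 135 143 141 141 141 141 142 142
286 75 68 70 70 70 71 70 68 61 61 59 64 64 110 138 142 141 141 141 142 142 142
287 74 67 68 70 70 69 70 68 70 71 69 68 64 125 145 143 142 143 142 143 144 144
288 104 104 94 89 83 79 73 66 65 66 66 66 62 124 145 143 142 143 144 144 143 144
289 146 148 138 130 120 116 112 104 104 104 105 92 95 131 144 144 143 144 143 145 144 143
[0.52467925 0.05636143 0.09040849]
```

The edge line at the pointer row is at column 377.3, and it should be about 377.9, so the nose is roughly 1.5 mm short. I'll nudge it and let it settle.

```bash
python3 -m crank '[{"gripper":10,"travel":[-0.8,1.3,0],"twist":[0,0,0]},{"gripper":10,"travel":[0,0,0],"twist":[0,0,0]},{"gripper":10,"travel":[0,0,0],"twist":[0,0,0]},{"gripper":10,"travel":[0,0,0],"twist":[0,0,0]},{"gripper":10,"travel":[0,0,0],"twist":[0,0,0]},{"gripper":10,"travel":[0,0,0],"twist":[0,0,0]}]'
python3 - <<'E'
from h import *
d=bot.calibration('side')
for y in(-.149,-.152,-.155): print(y,px(d,(.451,y,.065)))
o=bot.get_obs();print(o['ee_pos'],o['wrist_force'],o['grasp_force'],np.abs(o['qd']).max())
g=cv2.cvtColor(bot.camera('top'),cv2.COLOR_RGB2GRAY).astype(float);P=[]
for r in range(243,268):
    row=g[r]; bg=row[388:394].mean(); j=next(k for k in range(390,365,-1) if row[k]<bg-30 and row[k-1]<bg-30)
    P.append((r,j+.5+(bg-row[j+1])/(bg-row[j])))
P=np.array(P);print(P[:,1].mean()-.118*(272-P[:,0].mean()))
E
```

```text
time: 13.32
ee_pos: [0.5245, 0.0549, 0.0904]
tcp_rot: [-179.8, -0.5, 24.6]
wrist_force: [2.1, 13.7, 20.7]
opening: 0.0138
grasp_force: 100.8
-0.149 (np.float64(314.6786285614085), np.float64(273.08720412411714))
-0.152 (np.float64(315.32282585744167), np.float64(273.59989798029056))
-0.155 (np.float64(315.9696367939638), np.float64(274.11464058800516))
[0.52450942 0.05490699 0.09038389] [ 2.09914125 13.70911045 20.67297685] 100.7909882068634 0.08392707510162954
377.97381471899195
```

The edge is now at 377.97 against a target of about 377.95. The plate is level with 20 N of hold-down, so I'm handing the job in.

```bash
python3 -c "
from workcell import bot
print(bot.job_done())"
```

```text
the job is handed in; nothing more can be done
None
```

I handed the job in with the pin still gripped, fully down through the plate's hole and pressing with about 20 N; by my camera measurement the nose is level with the pointer to about 2 mm (5 mm allowed), but the hand-in returned no verdict.

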